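Feed a gift carrier along the scan rail with the push stick

TASK

Take the orange push stick from its holder and with its black end, never with the gripper, bring the blue carrier flat against the steel guide rail while its nose is still over the green infeed area. Then feed it along the rail, keeping it pressed gently against the rail all the way, until its nose sits fully home against the red end stop under the code reader. Finally stand the stick back upright in its holder, let go, and leave everything else on the counter as it was.

Things in the scene. Friction and masses are not known exactly. Their poses are not given: they have to be found in the camera images.
- station: Fixed aluminium scan station; deck 210 x 460 mm, its top 12 mm above the counter. Origin: centre of the deck's underside. Its +y is the feed direction, towards the red stop; the steel guide rail is on its +x side. The deck is green over the infeed (station y -212 to +60 mm) and grey beyond.
- home_corner (a point): Point on the deck top, station x = 55, y = 190 mm: the corner where the rail's guiding face meets the red stop. The steel rail (18 mm thick, 26 mm high) runs from here back along about station -y for 360 mm; the carrier slides on its -x side. It is clamped turned by up to 0.1 rad either way about this point: an angle not measured, to be found by feel. Axes as the station's, not the rail's.
- stop (a point): Top middle of the red end stop with the rail at zero angle (station x = 27, y = 196, z = 32 mm). The stop is 55 mm wide, 20 mm high, square to the rail and turns with it. Rail and stop are rigid: press the carrier on them with some 3 to 10 N; more than 25 N of the stick on the carrier is too much, so come up to them slowly (40 mm/s or less).
- reader (a point): Centre of the black code reader on its bracket, fixed to the station over the lane's end. Reader and bracket span station x -5 to 104, y 149 to 195 mm; underside 75 mm above the deck, top 115 mm above the deck.
- carrier: Loose smooth blue sled on the deck, 70 (x) by 150 (y) by 30 mm high, 0.3 to 0.6 kg, a pink gift pack fixed on it (44 x 50 mm, over y 15 to 65 mm, top 54 mm above the underside). Origin: centre of the underside. Its flat side x = +35 mm runs on the rail, its end y = +75 mm is the nose. It starts some 10 to 80 mm off the rail, up to 0.18 rad askew to it, nose 170 to 205 mm short of the stop.
- notch (a point): Inner corner of the carrier's notch, half-way up (carrier x = -15, y = -5, z = 15 mm), axes as the carrier's. The rear outer corner is cut away through the full height: x -35 to -15, y -75 to -5 mm, open to the rear and outside. The stick's end pushes here: on the face x = -15 mm towards the rail, on the face y = -5 mm along the feed.
- carrier_corner (a point): Lower corner of the carrier between nose and rail side (carrier x = +35, y = +75, z = 0 mm); it meets home_corner when the carrier is home. Axes as the carrier's. Sliding the carrier over the deck takes 1 to 3 N, and its friction on the rail is about 0.3 of the pressing force.
- stick_mid (a point): Centre of the upright push stick, 135 mm long, 0.09 kg: black round end 18 mm in diameter over the lowest 55 mm, above it an orange square handle 26 x 26 mm, 80 mm long, flat sides along the point's x and y, z up along the stick. The lower end lies 67.5 mm below the point. It stands upright in the holder.
- socket (a point): Middle of the floor of the holder's socket. The holder is a fixed grey block 76 x 76 mm, 36 mm high; the square socket is 34 mm wide, chamfered, 28 mm deep, its floor 8 mm above the counter. Axes along the holder's sides.
- gift_green: Bystander, leave alone: green gift box, 70 x 70 x 50 mm. Origin: centre of its underside.
- mug: Bystander, leave alone: white mug, 76 mm across, 90 mm tall. Origin: centre of its underside.
- carrier_spare: Bystander, leave alone: grey spare carrier without a pack, 70 x 150 x 30 mm. Origin: centre of its underside.
Mind the look-alikes: they are no part of the job. Of the things that look like the part that bears stick_mid, the middle-sized one is meant.

How it is judged:
On the way, in this order (a step that is already met when the one before it is completed fails the run):
1. with the stick the carrier is brought flat against the guide rail, its nose still over the green infeed (horizontal distance between carrier_corner and home_corner above 0.13 m and x of carrier_corner in the frame of rail above -0.004 m and angle between the x axis of carrier and the x axis of rail, either way round below 0.05 rad and contact force between carrier and rail above 1 N and contact force between stick and carrier above 1 N), for 0.1 s.
2. the carrier is fed home against the stop with the stick (horizontal distance between carrier_corner and home_corner below 0.006 m and contact force between stick and carrier above 1 N), for 0.1 s.
At the end, for the whole second after the job is handed in: The carrier lies still with its nose corner within 6 mm of the home corner and its side flat on the rail (within 5 mm and 0.04 rad); the stick stands in the holder's socket, down on its floor, its middle within 20 mm of the socket's axis and tilted less than 0.2 rad, at rest (horizontal distance between carrier_corner and home_corner below 0.006 m and x of carrier_corner in the frame of rail above -0.005 m and angle between the x axis of carrier and the x axis of rail, either way round below 0.04 rad and linear speed of carrier below 0.01 m/s and horizontal distance between stick_mid and socket below 0.02 m and z of stick_mid in the frame of socket between 0.05 and 0.075 m and angle between stick_mid's own z axis and vertical below 0.2 rad and linear speed of stick below 0.02 m/s); the robot touches nothing.
It fails at once if the carrier, its nose corner less than 130 mm from the stop, comes off the rail (over 5 mm away, or over 0.08 rad askew) (horizontal distance between carrier_corner and home_corner below 0.13 m and not (x of carrier_corner in the frame of rail above -0.005 m and angle between the x axis of carrier and the x axis of rail, either way round below 0.08 rad)).
It fails at once if the stick presses on the carrier with more than 25 N (contact force between stick and carrier above 25 N).
It fails at once if gripper or arm pushes the carrier (contact force between any of the fingers, the arm and carrier above 0.5 N).
It fails at once if the carrier is tipped or lifted (angle between carrier's own z axis and vertical above 0.15 rad).
It fails at once if another thing on the counter is moved by more than 15 mm (distance of any of can_yellow, can_purple, gift_green, mug, carrier_spare, tape, trophy from where it was at the start of the episode above 0.015 m).
It also fails if it takes over 72 s, if anything falls off the work surface, if the arm or the gripper's body presses on something with over 40 N, if the wrist force passes 120 N, or if a joint passes its speed limit or range.

ROBOT

A 7-joint arm with a two-finger parallel gripper is mounted at the origin on the work surface. World frame = base frame: x ahead of the robot, y to its left, z up, the work surface at z = 0. Lengths are in m, angles in rad, forces in N, time in s.
With the tool pointing down it reaches from about 0.425 to 0.875 m from the base axis. Payload 8.4 kg.
Tool frame: the origin (TCP) lies at the very end of the fingers, on their centre line; the grasp point (between the pads) lies r.tcp_to_grasp behind it (r.tcp_to_grasp is the distance from the TCP to the grasp point, in m); z points along the fingers, y is the line along which they close (so a half turn about z gives the same grasp; the last joint's range is limited). The gripper opens to 87 mm and grips with 3 to 60 N. Pads are 19 mm wide; open, the fingers measure 117 mm over their backs; the gripper's body (75 mm by 190 mm) begins 51 mm behind the grasp point.
Start: joints at [-1.364, 0.333, 0.04, 1.465, -0.013, 1.343, -0.059], TCP at [0.196, 0.62, 0.223] pointing down, gripper open.
Joint ranges: [-2.58, 2.58], [-0.38, 2.09], [-1.3, 1.39], [0.25, 2.4], [-1.5, 4.64], [0.08, 2.09], [-2.65, 2.65]. Speed limits (rad/s): [2.22, 2.22, 2.79, 2.79, 3.14, 3.14, 3.14].

INTERFACE

Orientations are given as a unit quaternion [w, x, y, z].
In Python, from station import r gives the robot as it stands. The module is installed in compiled form; this text tells all that it offers.
- The arm moves only by the tool arm_command, never from a script. Its argument "deltas" is a list of rows, each a list of 6 numbers: the shift along the world's x, y, z in cm, then the turn, a rotation vector about the world's x, y, z in rad. A call has 1 to 10 rows; each row is the pose to reach, as a shift and turn from the pose commanded when the call began; what a row does not reach only later rows make up. A row lasts 1/10 s, in which the tool goes at most 50 mm and 8.59 degrees, less where a joint would pass 70% of its speed; a pose out of reach is approached as far as the arm can. A call with a gripper value outside its range is refused whole. "claw" is the finger opening in cm, from 0 to 8.7, set as the call begins (left out, the last holds). The fingers move at their own pace and stop on an object; "newtons" is the grip in N (left out, the last holds). Time passes only in rows, so rows that repeat a pose let the fingers close. It gives the time, the measured TCP pose, the force, the opening and the grip force at its end, in the units of the state.
- r.get_state(): the state, without advancing time (a new reading comes with each control period).
- r.camera(name): name is "scene" or "top"; returns (picture, depth): 480x640x3 uint8, red, green, blue; 480x640 float32, m along the optical axis (not along the pixel's ray), 0 where there is no reading.
- r.camera_model(name): a dict with "fx", "fy", "cx", "cy" (pixels), "D" ([k1, k2, p1, p2, k3] as OpenCV has them; the pictures are not rectified), "T" (4x4, takes a point from camera to world coordinates). Camera axes: x right, y down, z forward; pixel columns grow to the right and rows downward; lengths in m; the calibration is good to about 2 mm. A picture is of the moment at which its call begins. camera_model takes no time and is no camera call.
- r.sign_off(): hands the job in; it is judged then, once.
The state is a dict: "t": time; "joint_pos": joint angles; "qvel": joint speeds; "joint_torque": joint torques, N m; "tool_pos": TCP position; "eef_rot": TCP orientation; "contact_force": force on the tool from outside, world axes, zero at the start; "ft_torque": the same for the moment, N m; "opening": opening from 0.0 (shut) to 1.0 (fully open); "grasp_force": force on a finger pad.
Only numpy, scipy, OpenCV 4.12 (cv2) and the standard library are available. Lean on these libraries where they do the work, as an engineer would, in place of code of your own. Each camera call takes 0.05 s, during which the arm holds its last target. There are 200 camera calls.

## Working session

There is one attempt and no reset: what is moved stays moved. The work goes in short steps, Python scripts to look and compute and a tool call to move; the robot and the scene stay as the last step left them, time stands still between calls to the robot, and variables do not carry over. Pictures are saved under pics/ and viewed, at most 10 in all, crops included, and the job is handed in when it is done.

Besides the shell and the picture viewer there is one more tool, called after "Emit:" by a JSON object that holds its "op" and its "data". arm_command: Moves the arm, as the interface text tells. Its arguments: {"type":"object","properties":{"deltas":{"type":"array"},"claw":{"type":"number"},"newtons":{"type":"number"}},"required":["deltas"]}

```bash
mkdir -p pics; cat > h.py <<'E'
import numpy as np,cv2
from station import r
def snap(n):
    im,d=r.camera(n); np.savez('last_%s.npz'%n,im=im,d=d); return im,d
def pts(n,uv,z=None):
    m=r.camera_model(n);K=np.array([[m['fx'],0,m['cx']],[0,m['fy'],m['cy']],[0,0,1.]]);T=np.array(m['T'])
    d=np.load('last_%s.npz'%n)['d']
    n_=cv2.undistortPoints(np.array(uv,float).reshape(-1,1,2),K,np.array(m['D'],float)).reshape(-1,2)
    out=[]
    for (u,v),(a,b) in zip(uv,n_):
        ray=T[:3,:3]@[a,b,1.]
        s=d[int(round(v)),int(round(u))] if z is None else (z-T[2,3])/ray[2]
        out.append(T[:3,3]+s*ray)
    return np.array(out)
E
python3 - <<'E'
from h import *
for n in('scene','top'):
    im,d=snap(n); cv2.imwrite('pics/%s0.png'%n,im[:,:,::-1]); m=r.camera_model(n); print(n,np.round(m['T'],3).tolist(),m['fx'])
print(r.tcp_to_grasp,r.get_state())
E
```

```text
scene [[-0.446, 0.634, -0.632, 1.194], [0.895, 0.324, -0.307, 0.334], [0.01, -0.702, -0.712, 0.884], [0.0, 0.0, 0.0, 1.0]] 512.0690244569574
top [[-0.014, -0.994, 0.111, 0.305], [-1.0, 0.013, -0.011, 0.01], [0.01, -0.111, -0.994, 1.7], [0.0, 0.0, 0.0, 1.0]] 609.7707238531053
0.0187 {'t': 0.1, 'joint_pos': array([-1.36418836,  0.33383597,  0.03990303,  1.46618919, -0.01341736,
        1.34330792, -0.05849197]), 'qvel': array([ 8.74390559e-04, -1.42351287e-03,  2.39069100e-05, -2.13342531e-03,
        2.35178624e-04, -1.05253991e-05, -5.54948248e-04]), 'joint_torque': array([ 3.50863716e-03, -6.57811117e+01,  1.33975759e+00, -4.04704392e+01,
       -5.95864258e-02,  4.11173806e-02,  7.46610795e-05]), 'tool_pos': array([0.19559836, 0.61941961, 0.22174828]), 'eef_rot': array([-6.71372846e-05,  1.52328434e-01,  9.88329654e-01, -7.33968737e-04]), 'contact_force': array([0.22284399, 0.13683437, 0.07696841]), 'ft_torque': array([0.03410953, 0.00266889, 0.00054   ]), 'grasp_force': 0.0, 'opening': 1.0013417441628243}
```

View pics/scene0.png

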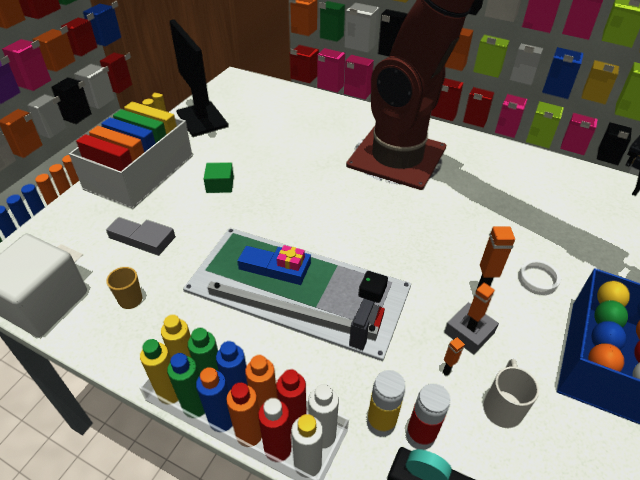

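View pics/top0.png

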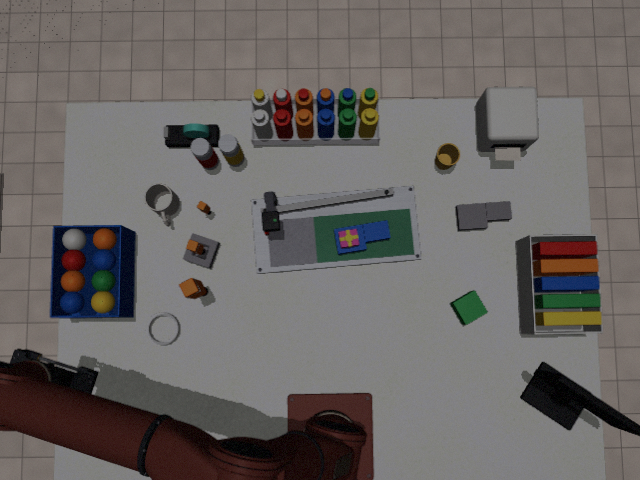

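The scene view shows the holder at (472,325) with the middle stick in it, a bigger stick at (497,255) and a smaller one at (454,355). In the top view the station spans (252-420, 187-272), with its stop to the left, and the carrier is at (362,238). I'll enlarge these areas.

```bash
python3 - <<'E'
from h import *
t=np.load('last_top.npz')['im'];s=np.load('last_scene.npz')['im']
g=lambda c,f:cv2.convertScaleAbs(cv2.resize(c,None,fx=f,fy=f,interpolation=cv2.INTER_CUBIC),alpha=1.3)
cv2.imwrite('pics/c1.png',g(t[180:280,245:425],4.4)[:,:,::-1])
a=g(t[225:275,175:225],8); b=g(s[280:360,440:520],5)
cv2.imwrite('pics/c2.png',np.hstack([a,b])[:,:,::-1])
E
```

```text
(no output)
```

View pics/c1.png

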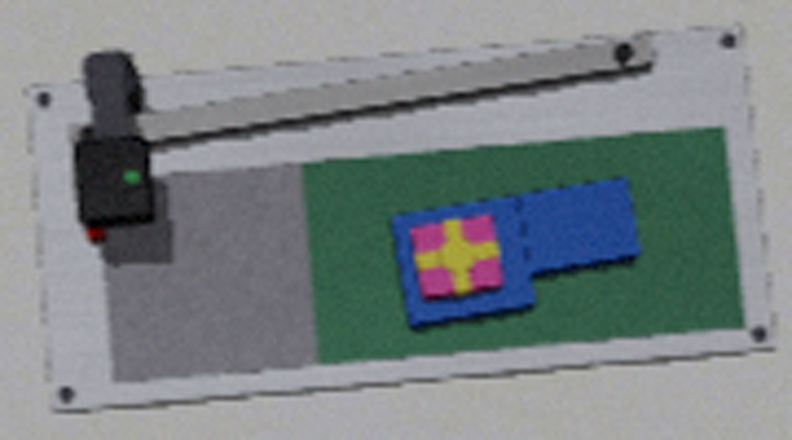

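View pics/c2.png

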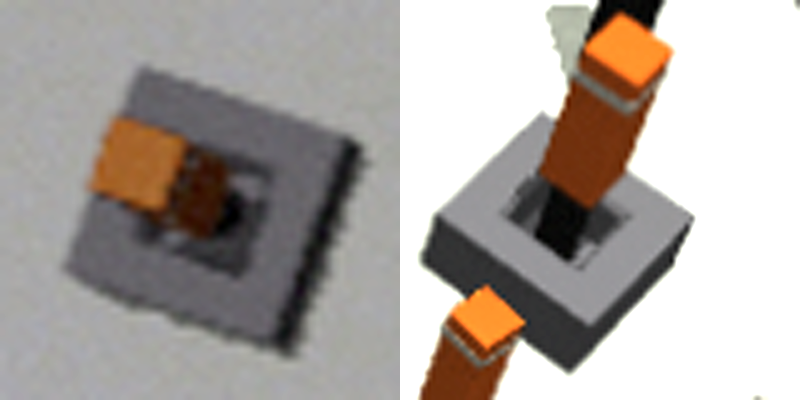

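The crops show the rail turned against the deck, its guiding top edge running from about (150,138) to (650,62) in c1. The carrier's corners are at (392,215), (628,178), (638,253) and (410,323). In c2 the stick top centre is at about (140,166), and the holder corners are (143,68), (345,138), (280,345) and (68,268).

```bash
python3 - <<'E'
from h import *
np.set_printoptions(precision=4,suppress=True)
c1=lambda L:[(245+(x+.5)/4.4-.5,180+(y+.5)/4.4-.5) for x,y in L]
c2=lambda L:[(175+(x+.5)/8-.5,225+(y+.5)/8-.5) for x,y in L]
def ang(p,q): return np.arctan2(q[1]-p[1],q[0]-p[0])
D=pts('top',c1([(28,88),(742,27),(773,348),(57,410)]),.012);B=pts('top',c1([(43,99),(729,41),(759,334),(66,395)]),.012)
print('deck',D,D.mean(0),B.mean(0))
fy=((D[0]-D[1])+(D[3]-D[2]));ya=np.arctan2(fy[1],fy[0])-np.pi/2
print('yaw',ya, 'B',ang(B[1],B[0])-np.pi/2,ang(B[2],B[3])-np.pi/2)
c=(D.mean(0)+B.mean(0))/2; R=np.array([[np.cos(ya),-np.sin(ya)],[np.sin(ya),np.cos(ya)]])
home=c[:2]+R@[.055,.19];print('home',home)
G=pts('top',c1([(302,165),(318,362),(725,128),(744,327)]),.012); print('green in st',(G[:,:2]-c[:2])@R)
rl=pts('top',c1([(150,138),(400,100),(650,62)]),.038);print('rail st',(rl[:,:2]-c[:2])@R,ang(rl[2],rl[0])-np.pi/2)
k=pts('top',c1([(392,215),(628,178),(638,253),(410,323),(535,303),(532,272)]),.042);print('carr',k,(k[:,:2]-c[:2])@R,ang(k[1],k[0])-np.pi/2,ang(k[3],k[0]))
p=pts('top',c1([(410,228),(492,214),(503,285),(422,300)]),.066);print('pack',p,p.mean(0),ang(p[1],p[0])-np.pi/2)
H=pts('top',c2([(143,68),(345,138),(280,345),(68,268)]),.036);print('holder',H,H.mean(0),ang(H[1],H[0]),ang(H[2],H[3]),ang(H[3],H[0]),ang(H[2],H[1]))
S=pts('top',c2([(122,118),(188,147),(160,210),(92,188)]),.143);print('stick',S,S.mean(0),ang(S[1],S[0]),ang(S[3],S[0]))
# scene: stick top
s=lambda L:[(440+(x+.5-400)/5-.5,280+(y+.5)/5-.5) for x,y in L]
S=pts('scene',s([(625,12),(672,50),(637,90),(582,50)]),.143);print('stick',S,S.mean(0),ang(S[3],S[0]),ang(S[1],S[0]))
H=pts('scene',s([(543,113),(693,218),(590,325),(435,215)]),.036);print('holder',H,H.mean(0),ang(H[3],H[0]),ang(H[1],H[0]))
E
```

```text
deck [[ 0.6543  0.2116  0.012 ]
 [ 0.6886 -0.2465  0.012 ]
 [ 0.4811 -0.2601  0.012 ]
 [ 0.4476  0.1932  0.012 ]] [ 0.5679 -0.0254  0.012 ] [ 0.5684 -0.0249  0.012 ]
yaw 0.07430332566224895 B 0.07392444386998487 0.07522117090835745
home [0.6089 0.1684]
green in st [[ 0.0386  0.0596]
 [-0.088   0.0602]
 [ 0.0391 -0.2119]
 [-0.0894 -0.2108]]
rail st [[ 0.0594  0.1531]
 [ 0.07   -0.0055]
 [ 0.0807 -0.1649]] 0.14120060882171592
carr [[ 0.5646 -0.0193  0.042 ]
 [ 0.5862 -0.1675  0.042 ]
 [ 0.5387 -0.1726  0.042 ]
 [ 0.4965 -0.0295  0.042 ]
 [ 0.5081 -0.1076  0.042 ]
 [ 0.5276 -0.1061  0.042 ]] [[-0.0031  0.0061]
 [ 0.0074 -0.1433]
 [-0.0403 -0.1448]
 [-0.0718  0.001 ]
 [-0.0661 -0.0777]
 [-0.0465 -0.0777]] 0.14480929831598277 0.14881836367441512
pack [[ 0.5526 -0.0298  0.066 ]
 [ 0.5607 -0.0805  0.066 ]
 [ 0.5165 -0.0864  0.066 ]
 [ 0.5079 -0.0365  0.066 ]] [ 0.5344 -0.0583  0.066 ] 0.1583234507005593
holder [[0.5577 0.3698 0.036 ]
 [0.5325 0.3001 0.036 ]
 [0.4613 0.3219 0.036 ]
 [0.4887 0.3947 0.036 ]] [0.51   0.3466 0.036 ] 1.2236668054929494 1.2104927929706046 -0.3467917271964759 -0.2967229969465833
stick [[0.5253 0.3532 0.143 ]
 [0.5156 0.3319 0.143 ]
 [0.4953 0.3407 0.143 ]
 [0.5027 0.3626 0.143 ]] [0.5097 0.3471 0.143 ] 1.1444179443759241 -0.3932830146517332
stick [[0.4947 0.3451 0.143 ]
 [0.5052 0.3658 0.143 ]
 [0.5302 0.3583 0.143 ]
 [0.5206 0.3349 0.143 ]] [0.5127 0.351  0.143 ] 2.766956563484651 -2.0383407345283757
holder [[0.4645 0.3288 0.036 ]
 [0.4897 0.3987 0.036 ]
 [0.5591 0.3735 0.036 ]
 [0.5355 0.303  0.036 ]] [0.5122 0.351  0.036 ] 2.792140712295614 -1.9172529151399136
```

Measured so far:
- **Stick:** about (0.511, 0.349), sides at about 1.17 rad.
- **Carrier:** centre about (0.541, -0.099), yaw 0.147.
- **Rail:** yaw about 0.141, turned about +0.067 against the station.

I'm moving to above the stick.

Emit:
{"op": "arm_command", "data": {"deltas": [[1,-1,5,0,0,0],[4,-3.5,8,0,0,0],[8,-6.8,8,0,0,-0.03],[12,-10.2,8,0,0,-0.06],[16,-13.6,8,0,0,-0.09],[20,-17,8,0,0,-0.09],[24,-20.4,8,0,0,-0.09],[28,-24,8,0,0,-0.09],[31.5,-27,6,0,0,-0.09],[31.5,-27,3,0,0,-0.09]], "claw": 8.7}}

```text
t: 1.1
tool_pos: [0.5163, 0.345, 0.2547]
eef_rot: [0.003, 0.2, 0.98, 0.001]
contact_force: [0.0, -0.5, -0.6]
opening: 1.005
grasp_force: 0.0
```

```bash
python3 - <<'E'
from h import *
im,d=snap('scene'); cv2.imwrite('pics/s1.png',cv2.resize(im[150:400,370:640],None,fx=2.2,fy=2.2)[:,:,::-1])
s=r.get_state();print(s['t'],s['tool_pos'],s['eef_rot'],s['contact_force'])
E
```

```text
1.15 [0.51388778 0.34307758 0.24640159] [-4.95687242e-04  2.00457918e-01  9.79697734e-01 -2.95410333e-03] [-0.44461297 -1.16587564 -5.53739112]
```

View pics/s1.png

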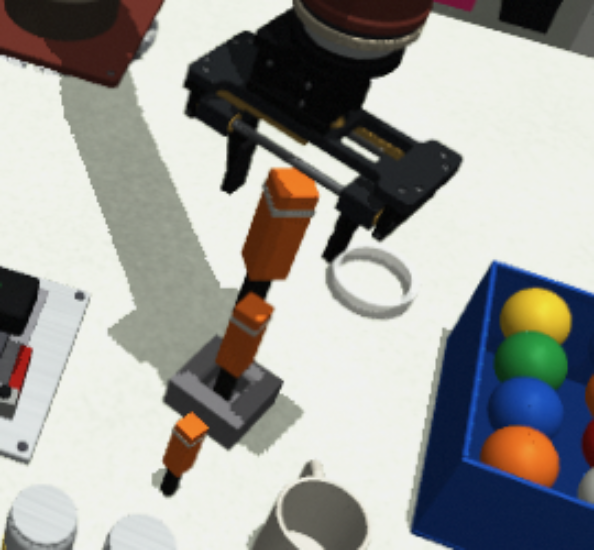

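The gripper is above the holder, with its fingers at (232,180) and (335,245) in the crop. The big stick at (285,220) is close by, so I'll check its place and height before going down.

```bash
python3 - <<'E'
from h import *
np.set_printoptions(precision=4,suppress=True)
s=lambda L:[(370+x/2.2,150+y/2.2) for x,y in L]
print(pts('scene',s([(292,180),(290,213),(252,300),(255,300),(258,300),(253,308),(190,428),(172,488)])))
im,d=np.load('last_top.npz')['im'],np.load('last_top.npz')['d']
print(pts('top',[(188,287),(192,291),(197,247),(193,246),(204,207),(203,206)]))
E
```

```text
[[0.3995 0.3458 0.1939]
 [0.418  0.3536 0.1725]
 [0.5032 0.3477 0.1405]
 [0.5033 0.35   0.1419]
 [0.5036 0.3523 0.1435]
 [0.5152 0.3505 0.1445]
 [0.6275 0.3355 0.1046]
 [0.6285 0.3389 0.0134]]
[[0.3991 0.3444 0.1972]
 [0.3889 0.3336 0.2013]
 [0.5059 0.3359 0.1364]
 [0.5082 0.3454 0.1404]
 [0.6164 0.3247 0.1064]
 [0.6183 0.3266 0.1104]]
```

Emit:
{"op": "arm_command", "data": {"deltas": [[0,0,-4,0,0,0],[0,0,-8,0,0,0],[0,0,-12,0,0,0],[0,0,-15,0,0,0],[0,0,-17.3,0,0,0],[0,0,-17.3,0,0,0],[0,0,-17.3,0,0,0]]}}

```text
t: 1.85
tool_pos: [0.5104, 0.3501, 0.0799]
eef_rot: [-0.0, 0.196, 0.981, -0.0]
contact_force: [0.0, -0.1, 1.1]
opening: 0.999
grasp_force: 0.0
```

Emit:
{"op": "arm_command", "data": {"deltas": [[0,0,0,0,0,0],[0,0,0,0,0,0],[0,0,0,0,0,0],[0,0,0,0,0,0],[0,0,0,0,0,0],[0,0,0,0,0,0],[0,0,0,0,0,0],[0,0,0,0,0,0]], "claw": 1.5, "newtons": 60}}

```text
t: 2.65
tool_pos: [0.5107, 0.3498, 0.0795]
eef_rot: [-0.0, 0.197, 0.98, -0.0]
contact_force: [0.3, -0.3, -0.8]
opening: 0.357
grasp_force: 0.0
```

Emit:
{"op": "arm_command", "data": {"deltas": [[0,0,0,0,0,0],[0,0,0,0,0,0],[0,0,0,0,0,0],[0,0,0,0,0,0]]}}

```text
t: 3.05
tool_pos: [0.5107, 0.3498, 0.0795]
eef_rot: [-0.0, 0.197, 0.98, -0.0]
contact_force: [0.4, -0.3, -0.4]
opening: 0.296
grasp_force: 59.9
```

Emit:
{"op": "arm_command", "data": {"deltas": [[0,0,2,0,0,0],[0,0,5,0,0,0],[0,0,9,0,0,0],[0,0,12,0,0,0],[0,0,12,0,0,0]]}}

```text
t: 3.55
tool_pos: [0.5126, 0.3511, 0.2045]
eef_rot: [0.002, 0.197, 0.98, 0.003]
contact_force: [1.0, -0.5, -1.3]
opening: 0.299
grasp_force: 59.9
```

```bash
python3 - <<'E'
from h import *
im,d=snap('scene'); im2,_=snap('top'); a=cv2.resize(im[150:370,370:590],(440,440)); b=cv2.resize(im2[200:310,150:240],(360,440))
cv2.imwrite('pics/s2.png',np.hstack([a,b])[:,:,::-1])
E
```

```text
(no output)
```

View pics/s2.png

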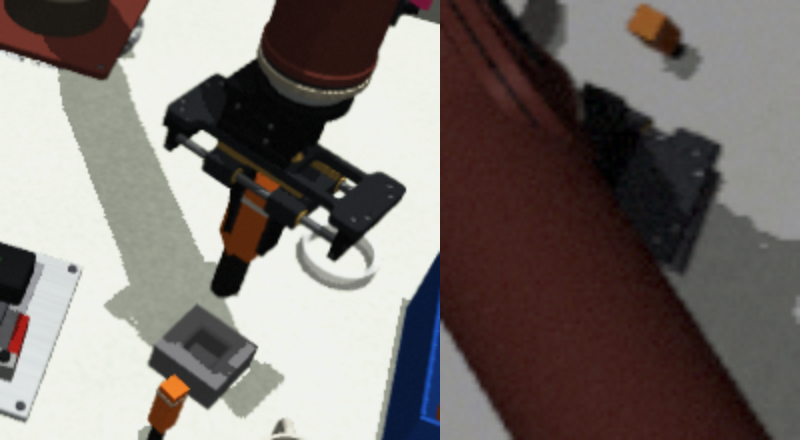

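The stick hangs upright in the gripper at (232,275) in the crop, clear of the holder, and the look-alikes are untouched. Next I carry it to beside the notch.

Emit:
{"op": "arm_command", "data": {"deltas": [[0,-3,0,0,0,0],[0,-7.8,0,0,0,0],[0,-12.6,0,0,0,0],[0,-17.4,0,0,0,0],[0,-22.2,0,0,0,0],[0,-27,0,0,0,0],[0,-31.8,0,0,0,0],[0,-36.6,0,0,0,0],[0,-41.4,0,0,0,0],[0,-45,0,0,0,0]]}}

```text
t: 4.65
tool_pos: [0.5092, -0.1034, 0.1983]
eef_rot: [-0.001, 0.198, 0.98, -0.0]
contact_force: [0.0, 0.5, -0.8]
opening: 0.298
grasp_force: 59.9
```

Emit:
{"op": "arm_command", "data": {"deltas": [[0,-2.5,0,0,0,0],[0,-2.5,-2,0,0,0],[0,-2.5,-4,0,0,0],[0,-2.5,-4,0,0,0],[0,-2.5,-4,0,0,0]]}}

```text
t: 5.15
tool_pos: [0.51, -0.125, 0.1589]
eef_rot: [-0.001, 0.197, 0.98, -0.0]
contact_force: [1.0, -1.1, -0.7]
opening: 0.294
grasp_force: 59.9
```

```bash
python3 - <<'E'
from h import *
s=r.get_state();print(s['t'],s['tool_pos'],s['eef_rot'],s['contact_force'],s['joint_pos'])
im,d=snap('scene'); cv2.imwrite('pics/s3.png',cv2.resize(im[190:340,180:380],(800,600))[:,:,::-1])
E
```

```text
5.15 [ 0.50999257 -0.12504802  0.15889172] [-1.04218480e-03  1.96550012e-01  9.80493167e-01 -3.94159405e-04] [ 0.96110566 -1.10005174 -0.66862041] [-0.41617551  0.13222526  0.62438627  1.87541536 -0.08321879  1.16203773
  1.41247955]
```

View pics/s3.png

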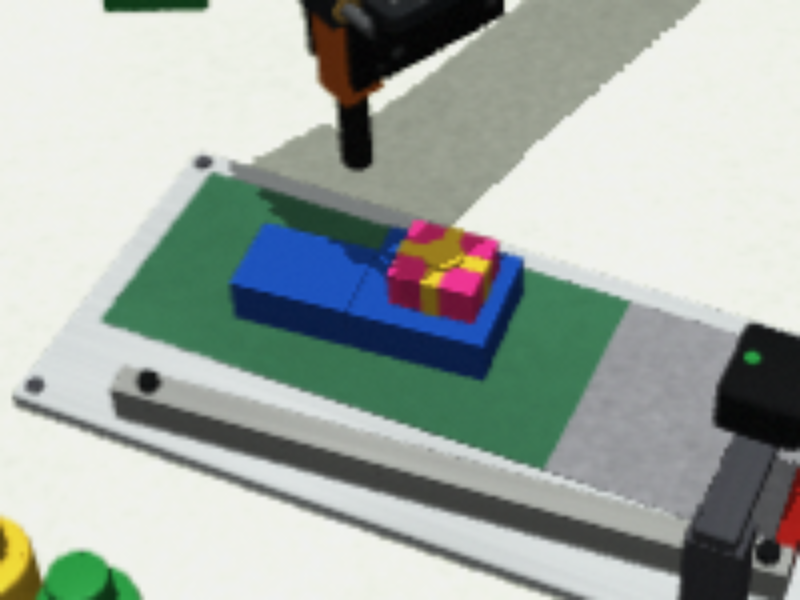

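The black end is at (357,160) in the crop, above the notch's open side. I'll check where it projects and then go down.

```bash
python3 - <<'E'
from h import *
print(pts('scene',[(180+357/4-.4,190+157/4-.4)],.0874))
c=lambda x,y:(180+x/4-.4,190+y/4-.4)
print(pts('scene',[c(522,263),c(487,345),c(232,287),c(265,225)],.042))
E
```

```text
[[ 0.50811299 -0.12498798  0.0874    ]]
[[ 0.50054802 -0.02555089  0.042     ]
 [ 0.562829   -0.01476513  0.042     ]
 [ 0.58980762 -0.16041289  0.042     ]
 [ 0.54095134 -0.16965157  0.042     ]]
```

Emit:
{"op": "arm_command", "data": {"deltas": [[0,0,-3,0,0,0],[0,0,-5,0,0,0],[0,0,-6.5,0,0,0],[0,0,-6.9,0,0,0],[0,0,-6.9,0,0,0],[0,0,-6.9,0,0,0]]}}

```text
t: 5.8
tool_pos: [0.5114, -0.1253, 0.0917]
eef_rot: [0.001, 0.197, 0.98, 0.0]
contact_force: [0.0, -0.5, -0.0]
opening: 0.295
grasp_force: 59.9
```

Emit:
{"op": "arm_command", "data": {"deltas": [[0.37,0.26,0,0,0,0],[0.74,0.5,0,0,0,0],[1.05,0.55,0,0,0,0],[1.35,0.59,0,0,0,0],[1.7,0.64,0,0,0,0],[2.05,0.69,0,0,0,0],[2.4,0.74,0,0,0,0],[2.75,0.79,0,0,0,0],[3.1,0.84,0,0,0,0],[3.5,0.9,0,0,0,0]]}}

```text
t: 6.8
tool_pos: [0.5459, -0.1161, 0.0905]
eef_rot: [-0.0, 0.197, 0.98, -0.0]
contact_force: [-1.0, -0.3, -1.7]
opening: 0.295
grasp_force: 59.9
```

Emit:
{"op": "arm_command", "data": {"deltas": [[0.37,0.05,0,0,0,0],[0.74,0.1,0,0,0,0],[1.1,0.15,0,0,0,0],[1.5,0.21,0,0,0,0],[1.87,0.26,0,0,0,0],[2.2,0.31,0,0,0,0],[2.5,0.36,0,0,0,0],[2.75,0.39,0,0,0,0]]}}

```text
t: 7.6
tool_pos: [0.5726, -0.1125, 0.0903]
eef_rot: [-0.001, 0.197, 0.98, -0.0]
contact_force: [-4.8, -1.4, 0.7]
opening: 0.295
grasp_force: 59.9
```

```bash
python3 - <<'E'
from h import *
im,d=snap('scene'); im2,_=snap('top');cv2.imwrite('pics/s4.png',cv2.resize(im[190:340,180:380],(800,600))[:,:,::-1])
s=r.get_state();print(s['t'],s['tool_pos'],s['eef_rot'],s['contact_force'],s['ft_torque'])
E
```

```text
7.7 [ 0.57278113 -0.11241207  0.09022471] [-6.30502856e-04  1.96683481e-01  9.80466809e-01 -2.17872997e-04] [-3.40412972 -0.76492977 -0.96028879] [-0.17442586  0.91485953 -0.02880056]
```

View pics/s4.png

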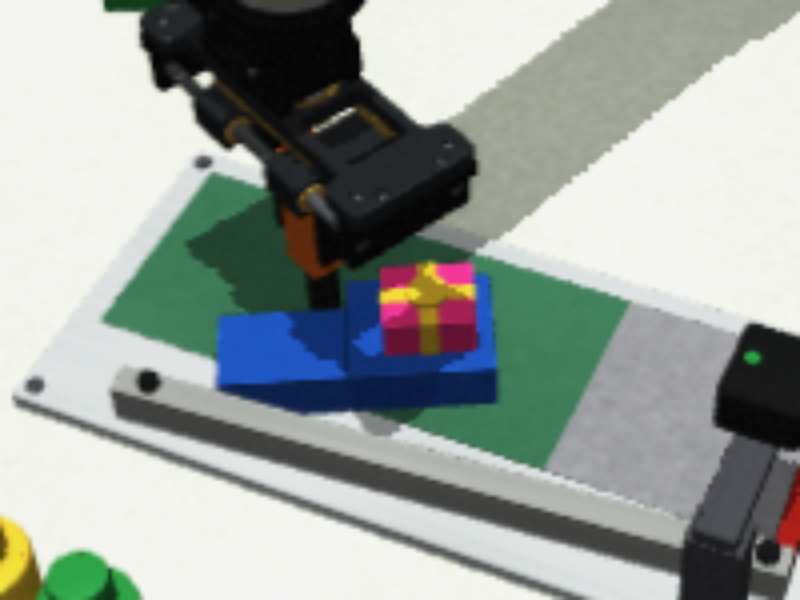

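The carrier has swung, nose trailing: the tail corner is near the rail at (218,388) and the nose corner is off it at (495,400). Pushing on now pivots it flat about the tail, so I continue slowly.

Emit:
{"op": "arm_command", "data": {"deltas": [[0.2,0.03,0,0,0,0],[0.4,0.06,0,0,0,0],[0.6,0.09,0,0,0,0],[0.8,0.12,0,0,0,0],[1.0,0.14,0,0,0,0],[1.1,0.16,0,0,0,0]]}}

```text
t: 8.3
tool_pos: [0.5826, -0.1106, 0.0898]
eef_rot: [-0.002, 0.197, 0.98, -0.0]
contact_force: [-8.0, -0.4, -0.0]
opening: 0.298
grasp_force: 59.9
```

Emit:
{"op": "arm_command", "data": {"deltas": [[0.15,0.02,0,0,0,0],[0.3,0.04,0,0,0,0],[0.3,0.04,0,0,0,0]]}}

```text
t: 8.6
tool_pos: [0.5854, -0.1099, 0.0896]
eef_rot: [-0.002, 0.197, 0.98, -0.0]
contact_force: [-6.6, 0.6, -1.6]
opening: 0.292
grasp_force: 59.9
```

```bash
python3 - <<'E'
from h import *
im,d=snap('scene'); im2,_=snap('top');cv2.imwrite('pics/s5.png',cv2.resize(im[190:340,180:380],(800,600))[:,:,::-1])
s=r.get_state();print(s['t'],s['tool_pos'],s['eef_rot'],s['contact_force'],s['ft_torque'])
E
```

```text
8.7 [ 0.58539236 -0.10996884  0.08962229] [-1.94012254e-03  1.96694908e-01  9.80462824e-01 -1.80100435e-05] [-6.61462116 -0.05298416 -1.76171086] [ 0.06347132  2.03201687 -0.0096391 ]
```

View pics/s5.png

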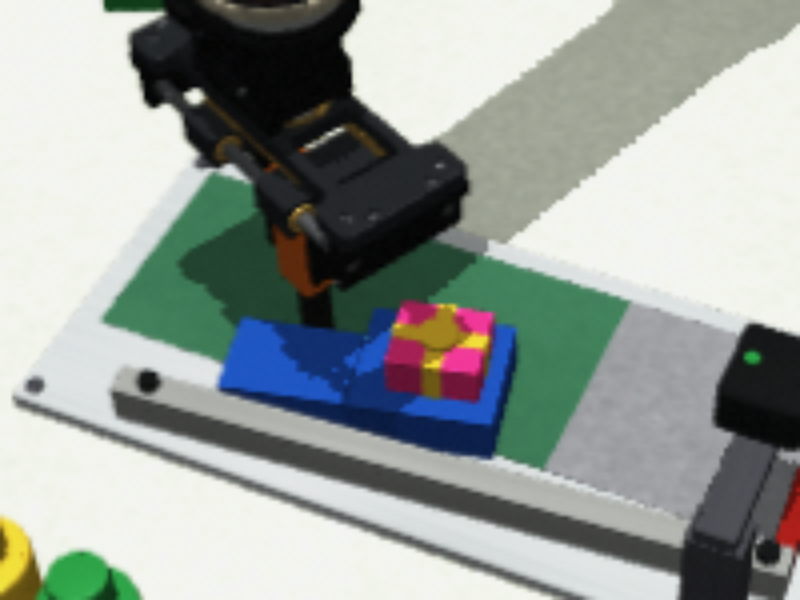

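The tail is on the rail and the nose is almost there, with a small gap at (495,455). The stick still sits about 15 mm behind the notch's feed face. I'll slide it forward along the face for better leverage and then press.

Emit:
{"op": "arm_command", "data": {"deltas": [[-0.02,0.2,0,0,0,0],[-0.04,0.4,0,0,0,0],[-0.06,0.6,0,0,0,0],[-0.08,0.8,0,0,0,0],[-0.08,0.8,0,0,0,0]]}}

```text
t: 9.2
tool_pos: [0.5867, -0.1019, 0.0907]
eef_rot: [0.0, 0.196, 0.981, 0.0]
contact_force: [-2.6, -1.1, -1.1]
opening: 0.295
grasp_force: 59.9
```

Emit:
{"op": "arm_command", "data": {"deltas": [[0.1,0.01,0,0,0,0],[0.2,0.03,0,0,0,0],[0.2,0.03,0,0,0,0]]}}

```text
t: 9.5
tool_pos: [0.5875, -0.1017, 0.0903]
eef_rot: [-0.001, 0.197, 0.98, 0.0]
contact_force: [-6.3, -0.4, 2.3]
opening: 0.296
grasp_force: 59.9
```

Emit:
{"op": "arm_command", "data": {"deltas": [[0.07,0.01,0,0,0,0],[0.15,0.02,0,0,0,0],[0.15,0.02,0,0,0,0],[0.15,0.02,0,0,0,0]]}}

```text
t: 9.9
tool_pos: [0.5885, -0.1012, 0.0901]
eef_rot: [-0.002, 0.197, 0.98, 0.0]
contact_force: [-7.3, 0.9, 0.0]
opening: 0.296
grasp_force: 59.9
```

```bash
python3 - <<'E'
from h import *
im,d=snap('scene'); im2,_=snap('top');cv2.imwrite('pics/s6.png',cv2.resize(im[190:340,180:380],(800,600),interpolation=cv2.INTER_CUBIC)[:,:,::-1])
s=r.get_state();print(s['t'],s['tool_pos'],s['eef_rot'],s['contact_force'],s['ft_torque'])
E
```

```text
10.0 [ 0.5884782  -0.10116567  0.09006018] [-1.68621549e-03  1.96509607e-01  9.80500424e-01  2.24703723e-04] [-7.07078283  0.90279472  0.43050814] [0.17509997 2.25376307 0.0571953 ]
```

View pics/s6.png

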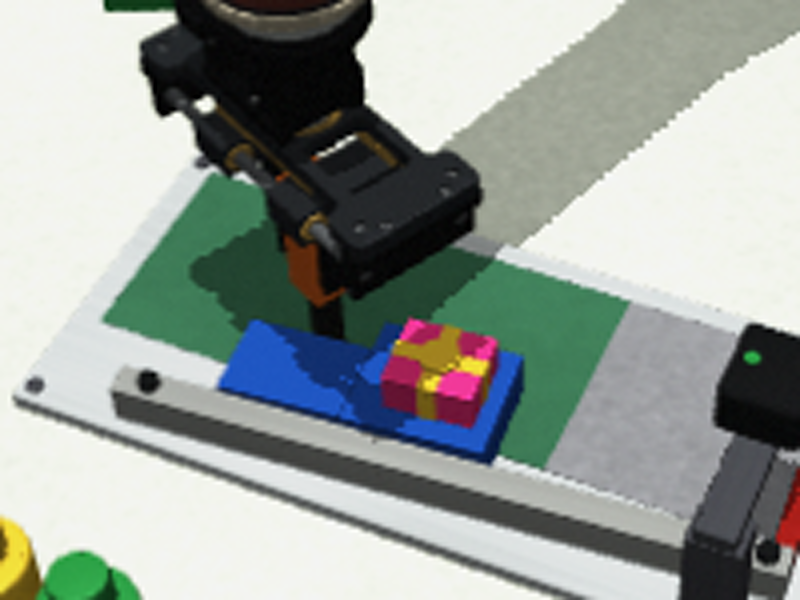

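The carrier lies flat along the rail from (222,387) to (490,460), pressed with about 7 N, and its nose is still on the green. I start feeding along the rail, easing the press a little.

Emit:
{"op": "arm_command", "data": {"deltas": [[-0.06,0.2,0,0,0,0],[-0.1,0.4,0,0,0,0],[-0.13,0.6,0,0,0,0],[-0.16,0.8,0,0,0,0],[-0.19,1.0,0,0,0,0],[-0.22,1.2,0,0,0,0]]}}

```text
t: 10.6
tool_pos: [0.5873, -0.0902, 0.0905]
eef_rot: [-0.0, 0.197, 0.98, -0.0]
contact_force: [-4.5, -2.9, 0.4]
opening: 0.295
grasp_force: 59.9
```

Emit:
{"op": "arm_command", "data": {"deltas": [[-0.03,0.2,0,0,0,0],[-0.06,0.4,0,0,0,0],[-0.09,0.6,0,0,0,0],[-0.11,0.8,0,0,0,0],[-0.14,1.0,0,0,0,0]]}}

```text
t: 11.1
tool_pos: [0.5859, -0.0802, 0.0905]
eef_rot: [-0.0, 0.197, 0.98, -0.0]
contact_force: [-4.5, -2.4, 0.0]
opening: 0.292
grasp_force: 59.9
```

```bash
cat >> h.py <<'E'
def carrier():
    im,d=np.load('last_scene.npz').values() if 0 else (np.load('last_scene.npz')['im'],0)
    hsv=cv2.cvtColor(im,cv2.COLOR_RGB2HSV)
    m=cv2.inRange(hsv,(108,150,60),(125,255,255)); m[:190]=0;m[340:]=0;m[:,:180]=0;m[:,400:]=0
    p=cv2.inRange(hsv,(150,120,60),(176,255,255)); p[:190]=0;p[340:]=0;p[:,:180]=0;p[:,400:]=0
    v,u=np.nonzero(p); a=pts('scene',[(u.mean(),v.mean())],.055)[0]
    v,u=np.nonzero(m); k=np.argmax(u+v*.5); 
    return a,(u.max(),v.max())
E
python3 - <<'E'
from h import *
print(carrier()); snap('scene'); print(carrier())
E
```

```text
(array([ 0.60328901, -0.02211307,  0.055     ]), (np.int64(309), np.int64(305)))
(array([ 0.6053511 , -0.02141745,  0.055     ]), (np.int64(310), np.int64(305)))
```

The carrier has barely moved; the stick was closing the gap to the feed face. Before feeding on, I check by feel that the carrier is solid on the rail.

Emit:
{"op": "arm_command", "data": {"deltas": [[0.05,0.01,0,0,0,0],[0.1,0.01,0,0,0,0],[0.1,0.01,0,0,0,0],[0.1,0.01,0,0,0,0]]}}

```text
t: 11.55
tool_pos: [0.5861, -0.0799, 0.0903]
eef_rot: [-0.001, 0.197, 0.98, -0.0]
contact_force: [-8.7, -1.6, 2.4]
opening: 0.293
grasp_force: 59.9
```

```bash
python3 - <<'E'
from h import *
snap('scene'); print(carrier()); 
im=np.load('last_scene.npz')['im']
# blue/rail boundary: lowest blue-ish pixel per column along carrier, mapped at z=.042(top rail-side edge)
hsv=cv2.cvtColor(im,cv2.COLOR_RGB2HSV); m=cv2.inRange(hsv,(105,120,50),(130,255,255))
L=[]
for u in range(240,302,3):
    v=np.nonzero(m[265:315,u])[0]
    if len(v): L.append((u,265+v.max()+.5))
P=pts('scene',L,.040); q=np.polyfit(P[:,1],P[:,0],1); print(np.round(P[:,:2],3).tolist(),'yaw',-np.arctan(q[0]))
s=r.get_state();print(s['t'],s['tool_pos'],s['contact_force'])
E
```

```text
(array([ 0.60543964, -0.02141049,  0.055     ]), (np.int64(310), np.int64(305)))
[[0.652, -0.115], [0.651, -0.108], [0.65, -0.101], [0.647, -0.095], [0.647, -0.088], [0.646, -0.081], [0.646, -0.074], [0.645, -0.067], [0.645, -0.06], [0.644, -0.053], [0.641, -0.047], [0.641, -0.04], [0.64, -0.034], [0.64, -0.027], [0.639, -0.02], [0.638, -0.013], [0.636, -0.008], [0.635, -0.001], [0.635, 0.006], [0.634, 0.013], [0.633, 0.019]] yaw 0.136847996671678
11.6 [ 0.58606721 -0.07993327  0.09035584] [-8.57557598 -3.07903142  2.57884261]
```

The carrier is flat and solid on the rail: 1 mm of command gave 4 N, and the edge yaw is 0.137. Its nose is about 150 mm short of the stop. Now I feed it.

Emit:
{"op": "arm_command", "data": {"deltas": [[-0.08,0.2,0,0,0,0],[-0.14,0.4,0,0,0,0],[-0.16,0.6,0,0,0,0],[-0.19,0.8,0,0,0,0],[-0.22,1.0,0,0,0,0]]}}

```text
t: 12.1
tool_pos: [0.5845, -0.0708, 0.0904]
eef_rot: [-0.0, 0.197, 0.98, -0.001]
contact_force: [-4.6, -4.0, -1.7]
opening: 0.297
grasp_force: 59.9
```

Emit:
{"op": "arm_command", "data": {"deltas": [[-0.03,0.2,0,0,0,0],[-0.06,0.4,0,0,0,0],[-0.08,0.6,0,0,0,0],[-0.11,0.8,0,0,0,0],[-0.14,1.0,0,0,0,0]]}}

```text
t: 12.6
tool_pos: [0.5831, -0.0609, 0.0904]
eef_rot: [-0.0, 0.197, 0.98, -0.001]
contact_force: [-4.8, -4.1, -1.3]
opening: 0.296
grasp_force: 59.9
```

Emit:
{"op": "arm_command", "data": {"deltas": [[-0.04,0.3,0,0,0,0],[-0.08,0.6,0,0,0,0],[-0.13,0.9,0,0,0,0],[-0.17,1.2,0,0,0,0],[-0.21,1.5,0,0,0,0],[-0.26,1.8,0,0,0,0],[-0.3,2.1,0,0,0,0],[-0.34,2.4,0,0,0,0]]}}

```text
t: 13.4
tool_pos: [0.5796, -0.0369, 0.0904]
eef_rot: [-0.0, 0.197, 0.98, -0.001]
contact_force: [-5.1, -5.2, -1.4]
opening: 0.295
grasp_force: 59.9
```

```bash
python3 - <<'E'
from h import *
snap('scene'); print(carrier())
E
```

```text
(array([0.59845476, 0.02218411, 0.055     ]), (np.int64(329), np.int64(310)))
```

Emit:
{"op": "arm_command", "data": {"deltas": [[-0.04,0.3,0,0,0,0],[-0.09,0.6,0,0,0,0],[-0.14,0.9,0,0,0,0],[-0.18,1.2,0,0,0,0],[-0.22,1.5,0,0,0,0],[-0.27,1.8,0,0,0,0],[-0.31,2.1,0,0,0,0],[-0.35,2.4,0,0,0,0],[-0.39,2.7,0,0,0,0],[-0.44,3.0,0,0,0,0]]}}

```text
t: 14.45
tool_pos: [0.5753, -0.0068, 0.0903]
eef_rot: [-0.0, 0.197, 0.98, -0.001]
contact_force: [-4.6, -4.7, -0.5]
opening: 0.294
grasp_force: 59.9
```

Emit:
{"op": "arm_command", "data": {"deltas": [[-0.04,0.3,0,0,0,0],[-0.09,0.6,0,0,0,0],[-0.13,0.9,0,0,0,0],[-0.17,1.2,0,0,0,0],[-0.22,1.5,0,0,0,0],[-0.26,1.8,0,0,0,0],[-0.3,2.1,0,0,0,0],[-0.35,2.4,0,0,0,0]]}}

```text
t: 15.25
tool_pos: [0.5718, 0.0172, 0.0904]
eef_rot: [-0.0, 0.197, 0.98, -0.001]
contact_force: [-4.6, -4.6, -0.9]
opening: 0.296
grasp_force: 59.9
```

Emit:
{"op": "arm_command", "data": {"deltas": [[-0.04,0.3,0,0,0,0],[-0.09,0.6,0,0,0,0],[-0.13,0.9,0,0,0,0],[-0.17,1.2,0,0,0,0],[-0.22,1.5,0,0,0,0],[-0.26,1.8,0,0,0,0],[-0.3,2.1,0,0,0,0],[-0.35,2.4,0,0,0,0],[-0.39,2.7,0,0,0,0],[-0.44,3.0,0,0,0,0]]}}

```text
t: 16.25
tool_pos: [0.5674, 0.0474, 0.0903]
eef_rot: [-0.001, 0.197, 0.98, -0.001]
contact_force: [-5.3, -4.4, -1.0]
opening: 0.297
grasp_force: 59.9
```

Emit:
{"op": "arm_command", "data": {"deltas": [[-0.03,0.2,0,0,0,0],[-0.06,0.4,0,0,0,0],[-0.08,0.55,0,0,0,0],[-0.1,0.7,0,0,0,0],[-0.12,0.85,0,0,0,0],[-0.14,1.0,0,0,0,0],[-0.16,1.15,0,0,0,0],[-0.19,1.3,0,0,0,0]]}}

```text
t: 17.05
tool_pos: [0.5655, 0.0603, 0.0904]
eef_rot: [-0.001, 0.197, 0.98, -0.001]
contact_force: [-4.6, -5.8, -0.5]
opening: 0.295
grasp_force: 59.9
```

Emit:
{"op": "arm_command", "data": {"deltas": [[-0.01,0.1,0,0,0,0],[-0.03,0.2,0,0,0,0],[-0.04,0.3,0,0,0,0],[-0.06,0.4,0,0,0,0],[-0.07,0.5,0,0,0,0],[-0.09,0.6,0,0,0,0]]}}

```text
t: 17.65
tool_pos: [0.5647, 0.0663, 0.0903]
eef_rot: [-0.001, 0.197, 0.98, -0.001]
contact_force: [-4.2, -5.0, -0.8]
opening: 0.298
grasp_force: 59.9
```

Emit:
{"op": "arm_command", "data": {"deltas": [[-0.01,0.1,0,0,0,0],[-0.03,0.2,0,0,0,0],[-0.04,0.3,0,0,0,0]]}}

```text
t: 17.95
tool_pos: [0.5643, 0.0694, 0.0903]
eef_rot: [-0.0, 0.197, 0.98, -0.001]
contact_force: [-4.6, -4.7, -0.6]
opening: 0.295
grasp_force: 59.9
```

Emit:
{"op": "arm_command", "data": {"deltas": [[-0.01,0.1,0,0,0,0],[-0.03,0.2,0,0,0,0],[-0.04,0.3,0,0,0,0]]}}

```text
t: 18.25
tool_pos: [0.5638, 0.0723, 0.0903]
eef_rot: [-0.001, 0.197, 0.98, -0.001]
contact_force: [-4.5, -5.1, -0.2]
opening: 0.29
grasp_force: 59.9
```

Emit:
{"op": "arm_command", "data": {"deltas": [[-0.01,0.1,0,0,0,0],[-0.02,0.15,0,0,0,0],[-0.02,0.15,0,0,0,0]]}}

```text
t: 18.55
tool_pos: [0.5636, 0.0737, 0.0903]
eef_rot: [-0.001, 0.197, 0.98, -0.001]
contact_force: [-4.8, -5.8, -0.5]
opening: 0.298
grasp_force: 59.9
```

Emit:
{"op": "arm_command", "data": {"deltas": [[-0.01,0.1,0,0,0,0],[-0.03,0.2,0,0,0,0],[-0.03,0.2,0,0,0,0]]}}

```text
t: 18.85
tool_pos: [0.5635, 0.074, 0.0904]
eef_rot: [-0.0, 0.197, 0.98, -0.002]
contact_force: [-4.3, -9.7, 0.2]
opening: 0.294
grasp_force: 59.9
```

Emit:
{"op": "arm_command", "data": {"deltas": [[-0.01,0.1,0,0,0,0],[-0.03,0.2,0,0,0,0],[-0.03,0.2,0,0,0,0]]}}

```text
t: 19.15
tool_pos: [0.5635, 0.0743, 0.0904]
eef_rot: [0.0, 0.198, 0.98, -0.003]
contact_force: [-4.0, -14.4, -0.4]
opening: 0.298
grasp_force: 59.9
```

The stop is felt: the feed force has risen to 14 N. I hold briefly, ease off, and then retreat diagonally out of the notch.

Emit:
{"op": "arm_command", "data": {"deltas": [[0,0,0,0,0,0],[0,0,0,0,0,0],[0.02,-0.15,0,0,0,0],[0.05,-0.35,0,0,0,0],[0.05,-0.35,0,0,0,0]]}}

```text
t: 19.65
tool_pos: [0.5636, 0.0738, 0.0904]
eef_rot: [-0.0, 0.197, 0.98, -0.001]
contact_force: [-3.8, -4.6, -0.7]
opening: 0.293
grasp_force: 59.9
```

Emit:
{"op": "arm_command", "data": {"deltas": [[-0.09,-0.11,0,0,0,0],[-0.17,-0.22,0,0,0,0],[-0.34,-0.44,0,0,0,0],[-0.68,-0.9,0,0,0,0],[-1.3,-1.7,0,0,0,0],[-2.2,-2.4,0,0,0,0],[-2.6,-2.6,0,0,0,0],[-2.6,-2.6,0,0,0,0]]}}

```text
t: 20.45
tool_pos: [0.5374, 0.0489, 0.0907]
eef_rot: [-0.0, 0.197, 0.98, 0.0]
contact_force: [0.5, 1.0, -1.6]
opening: 0.295
grasp_force: 59.9
```

```bash
python3 - <<'E'
from h import *
snap('scene'); print(carrier())
im=np.load('last_scene.npz')['im']
hsv=cv2.cvtColor(im,cv2.COLOR_RGB2HSV); m=cv2.inRange(hsv,(105,120,50),(130,255,255))
L=[]
for u in range(285,345,3):
    v=np.nonzero(m[265:325,u])[0]
    if len(v): L.append((u,265+v.max()+.5))
P=pts('scene',L,.040); q=np.polyfit(P[:,1],P[:,0],1); print(np.round(P[:,:2],3).tolist(),'yaw',-np.arctan(q[0]))
s=r.get_state();print(s['t'],s['tool_pos'],s['eef_rot'],s['contact_force'])
E
```

```text
(array([0.58762849, 0.11937491, 0.055     ]), (np.int64(379), np.int64(324)))
[[0.631, 0.025], [0.63, 0.032], [0.63, 0.038], [0.629, 0.045], [0.629, 0.052], [0.628, 0.058], [0.625, 0.064], [0.625, 0.07], [0.624, 0.077], [0.624, 0.083], [0.621, 0.089], [0.621, 0.095], [0.62, 0.102], [0.62, 0.108]] yaw 0.14668660811166073
20.5 [0.53786604 0.04934228 0.09072756] [7.26520899e-05 1.96741029e-01 9.80455438e-01 3.09009712e-04] [-0.81243945  0.59375084 -1.16519446]
```

The carrier stays home and flat. I lift clear and return to the holder.

Emit:
{"op": "arm_command", "data": {"deltas": [[-0.5,0,4,0,0,0],[-1.5,0,8,0,0,0],[-2.7,0,11.5,0,0,0],[-2.7,4,11.5,0,0,0],[-2.7,8.5,11.5,0,0,0],[-2.7,13,11.5,0,0,0],[-2.7,17.5,11.5,0,0,0],[-2.7,22,11.5,0,0,0],[-2.7,26.5,11.5,0,0,0],[-2.7,30,11.5,0,0,0]]}}

```text
t: 21.5
tool_pos: [0.5102, 0.3531, 0.2053]
eef_rot: [-0.0, 0.195, 0.981, 0.0]
contact_force: [1.1, -0.1, -1.7]
opening: 0.294
grasp_force: 59.9
```

Emit:
{"op": "arm_command", "data": {"deltas": [[0,0,0,0,0,0],[0,0,0,0,0,0],[0,0,0,0,0,0]]}}

```text
t: 21.8
tool_pos: [0.5116, 0.3481, 0.2055]
eef_rot: [0.0, 0.197, 0.98, -0.0]
contact_force: [-0.2, -0.7, -1.0]
opening: 0.295
grasp_force: 59.9
```

```bash
python3 - <<'E'
from h import *
s=r.get_state();print(s['t'],s['tool_pos'],s['eef_rot'],s['contact_force'])
m=r.camera_model('scene');T=np.array(m['T'])
im,d=snap('scene')
K=np.array([[m['fx'],0,m['cx']],[0,m['fy'],m['cy']],[0,0,1.]])
# black stick tip: project expected axis at several heights, print row widths of dark pixels
R=T[:3,:3].T; tv=-R@T[:3,3]
x,y,z=s['tool_pos']; b=z-.0715
for h in (.01,.02,.03,.04,.05,.07,.08):
    p=cv2.projectPoints(np.array([[x,y,b+h]]),cv2.Rodrigues(R)[0],tv,K,np.array(m['D'],float))[0].ravel()
    row=im[int(round(p[1])),int(p[0])-14:int(p[0])+15].astype(int)
    sat=(row.max(1)<60) if h<.055 else (row[:,0]-row[:,2]>40)
    c=np.nonzero(sat)[0]; print(h,p.round(1),(c.min()+int(p[0])-14,c.max()+int(p[0])-14,len(c)) if len(c) else None)
E
```

```text
21.8 [0.51159381 0.34808486 0.20554486] [ 1.66039817e-04  1.97298831e-01  9.80343339e-01 -2.86292505e-04] [-0.24346853 -0.67558987 -0.9609303 ]
0.01 [484.1 288.3] (np.int64(477), np.int64(489), 13)
0.02 [485.4 284.9] (np.int64(478), np.int64(490), 13)
0.03 [486.7 281.5] (np.int64(480), np.int64(492), 13)
0.04 [488.1 278. ] (np.int64(481), np.int64(489), 9)
0.05 [489.4 274.4] (np.int64(482), np.int64(501), 7)
0.07 [492.1 267.2] (np.int64(480), np.int64(498), 19)
0.08 [493.5 263.4] (np.int64(485), np.int64(500), 16)
```

The stick still hangs straight. I correct by 1 to 2 mm and lower it into the socket.

Emit:
{"op": "arm_command", "data": {"deltas": [[-0.1,0.15,-3,0,0,0],[-0.1,0.15,-6,0,0,0],[-0.1,0.15,-8.5,0,0,0],[-0.1,0.15,-9.5,0,0,0],[-0.1,0.15,-10.5,0,0,0],[-0.1,0.15,-11.5,0,0,0],[-0.1,0.15,-12.2,0,0,0],[-0.1,0.15,-12.2,0,0,0]]}}

```text
t: 22.65
tool_pos: [0.5099, 0.3506, 0.083]
eef_rot: [-0.0, 0.197, 0.98, -0.0]
contact_force: [0.4, -0.4, -0.9]
opening: 0.291
grasp_force: 59.9
```

Emit:
{"op": "arm_command", "data": {"deltas": [[0,0,-0.2,0,0,0],[0,0,-0.4,0,0,0],[0,0,-0.4,0,0,0]]}}

```text
t: 22.95
tool_pos: [0.5102, 0.3509, 0.0797]
eef_rot: [0.0, 0.197, 0.98, 0.0]
contact_force: [0.4, 0.6, -1.1]
opening: 0.295
grasp_force: 59.9
```

Emit:
{"op": "arm_command", "data": {"deltas": [[0,0,-0.1,0,0,0],[0,0,-0.1,0,0,0]]}}

```text
t: 23.15
tool_pos: [0.5102, 0.351, 0.0794]
eef_rot: [0.0, 0.197, 0.98, 0.0]
contact_force: [-1.9, -0.5, 5.5]
opening: 0.291
grasp_force: 59.9
```

Emit:
{"op": "arm_command", "data": {"deltas": [[0,0,-0.1,0,0,0],[0,0,-0.1,0,0,0]]}}

```text
t: 23.35
tool_pos: [0.5103, 0.351, 0.0794]
eef_rot: [0.0, 0.197, 0.98, 0.0]
contact_force: [-3.2, -3.5, 14.2]
opening: 0.298
grasp_force: 59.9
```

The stick is seated on the socket floor. I ease the pressure, open gently, and then lift off.

Emit:
{"op": "arm_command", "data": {"deltas": [[0,0,0.13,0,0,0],[0,0,0.15,0,0,0]], "newtons": 5}}

```text
t: 23.55
tool_pos: [0.5103, 0.351, 0.0794]
eef_rot: [0.0, 0.197, 0.98, 0.0]
contact_force: [-0.1, -0.0, 3.9]
opening: 0.3
grasp_force: 5.0
```

Emit:
{"op": "arm_command", "data": {"deltas": [[0,0,0,0,0,0],[0,0,0,0,0,0],[0,0,0,0,0,0],[0,0,0,0,0,0],[0,0,0,0,0,0],[0,0,0,0,0,0]], "claw": 8.7}}

```text
t: 24.15
tool_pos: [0.5101, 0.3508, 0.079]
eef_rot: [-0.0, 0.197, 0.98, -0.0]
contact_force: [-1.4, -0.3, 0.1]
opening: 0.759
grasp_force: 0.0
```

```bash
python3 - <<'E'
from h import *
s=r.get_state();print(s['t'],s['tool_pos'],s['opening'],s['contact_force'],s['grasp_force'])
E
```

```text
24.15 [0.51008939 0.35081155 0.07902179] 0.7593051021283865 [-1.3700333  -0.29450911  0.11206055] 0.0
```

Emit:
{"op": "arm_command", "data": {"deltas": [[0,0,0,0,0,0],[0,0,0,0,0,0],[0,0,2,0,0,0],[0,0,5,0,0,0],[0,0,9,0,0,0],[0,0,13,0,0,0],[0,0,17,0,0,0],[0,0,20,0,0,0],[0,0,20,0,0,0],[0,0,20,0,0,0]]}}

```text
t: 25.15
tool_pos: [0.5103, 0.3509, 0.2794]
eef_rot: [0.0, 0.197, 0.98, 0.0]
contact_force: [-0.8, 0.5, -0.2]
opening: 1.0
grasp_force: 0.0
```

```bash
python3 - <<'E'
from h import *
np.set_printoptions(precision=4,suppress=True)
a=snap('scene')[0]; print(carrier())
s=r.get_state();print(s['t'],s['tool_pos'],s['contact_force'])
# orange top face of the stick in the socket: bright orange
hsv=cv2.cvtColor(a,cv2.COLOR_RGB2HSV); m=cv2.inRange(hsv,(5,150,190),(20,255,255)); n,l,st,c=cv2.connectedComponentsWithStats(m[270:330,455:510])
for k in range(1,n):
    if st[k,4]>30:
        q=c[k]+[455,270]; print(st[k,4],q,pts('scene',[q],.143),pts('scene',[q]))
E
```

```text
(array([0.5872, 0.1196, 0.055 ]), (np.int64(379), np.int64(324)))
25.2 [0.5098 0.3507 0.2782] [-0.0901 -0.5531  0.0216]
```

```bash
python3 - <<'E'
from h import *
np.set_printoptions(precision=4,suppress=True)
z=np.load('last_scene.npz');a=z['im']
hsv=cv2.cvtColor(a,cv2.COLOR_RGB2HSV); m=cv2.inRange(hsv,(3,130,60),(22,255,255)); n,l,st,c=cv2.connectedComponentsWithStats(m[275:335,455:515])
for k in range(1,n):
    if st[k,4]>15: print(st[k],c[k]+[455,275])
for v in range(284,336,4):
    u=np.nonzero(m[v,455:515])[0]; print(v,(u.min()+455,u.max()+455,len(u)) if len(u) else None)
P=np.array([(u,v) for v in range(280,320) for u in range(462,502) if m[v,u]]); W=pts('scene',P.tolist()); W=W[(W[:,2]>.139)&(W[:,2]<.15)]; print(len(W),W.mean(0),W[:,2].max())
E
```

```text
[28  0 17  2 33] [491.2424 275.4848]
[ 21   8  19  18 201] [485.2388 291.1642]
[ 14  21  23  25 321] [478.4299 308.5483]
284 (np.int64(483), np.int64(487), 5)
288 (np.int64(478), np.int64(492), 15)
292 (np.int64(476), np.int64(494), 19)
296 (np.int64(475), np.int64(491), 12)
300 (np.int64(474), np.int64(490), 11)
304 (np.int64(472), np.int64(489), 18)
308 (np.int64(470), np.int64(487), 18)
312 (np.int64(469), np.int64(485), 17)
316 (np.int64(471), np.int64(483), 13)
320 (np.int64(476), np.int64(479), 4)
324 None
328 None
332 None
147 [0.5126 0.3523 0.1419] 0.1456326570624279
```

The stick stands upright as it did at the start, its top at (0.513, 0.352, 0.142). The carrier is still home and the gripper is clear, so I hand in.

```bash
python3 -c "
from station import r
print(r.sign_off())"
```

```text
the job is handed in; nothing more can be done
None
```

I've handed the job in at about 25 s of the 72 s allowed: the carrier is home and flat on the rail, and the stick is back upright in its holder with the gripper clear. The hand-in gave no verdict, and I did not re-check the bystanders at the end.

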